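Seat the test lance in its port and lock it with the cam lever

TASK

Slide the steel lance by its black sleeve into the test port, feeling for the sealing ring inside, and leave it bearing firmly on the ring without ever pressing the ring hard enough to crush it (20 newtons). Then flip the cam lever on the clamp block over centre until it lies fully down, so that the lance stays locked and still bears on the ring. Let go and leave the other things on the bench where they are.

Things in the scene. Friction and masses are not known exactly. Their poses are not given: they have to be found in the camera images.
- jig: The fixed clamp jig: an aluminium base plate 90 x 370 x 12 mm with a grey clamp block 50 x 50 mm, 90 mm high, through whose bore the lance slides. Origin on the bench under the middle of the block. +y is the way the lance slides in (towards the port), z up, x across. The lance axis is 60 mm above the bench, over x = 0.
- lance: Straight steel tube, 16 mm in diameter, 290 mm long, that slides only along the jig's +y, with a black grip sleeve at its rear. Origin at the centre of its front face; +y points into the port. While the clamp is open its guide drags with a steady 7 N either way, so it stays where it is left and holds back up to 7 N of the ring's push. With the lever down it is locked.
- lance_grip (a point): Middle of the black round grip sleeve (32 mm in diameter, 40 mm long), on the lance's axis, 270 mm behind its front face and 60 mm above the bench.
- port: The fixed test port: a dark steel block 56 mm wide, 62 mm long, 92 mm high (a dial gauge on it reaches 149 mm), on the jig's base plate in line with the lance. Origin on the bench below its mouth; +y is the way in, the same as the jig's +y.
- port_mouth (a point): Centre of the port's mouth, a 24 mm square opening. A sprung sealing ring inside lies 9 to 39 mm behind it, how deep cannot be seen. It yields 1 mm per 10 N; over 20 N crushes it. A lance that bears firmly pushes on it with 3 N or more (with the drag, about 12 to 20 N in all at the sleeve; let go, it springs back to 7 N at most).
- lever_pivot (a point): The lever's hinge on the clamp block, 105 mm above the bench, over the jig's origin; hinge axis along the jig's x. The cam presses a pad on the lance: resistance at the handle rises from about 0.3 rad to some 8 N about 0.9 rad, falls to nothing at 1.6 rad (dead centre); past it the lever snaps down and stays. Let go before, it springs back and does not hold.
- lever_tip (a point): Centre of the lever's black cross-bar handle (16 mm in diameter, 24 mm long along the jig's x, so 24 mm wide between fingers closing along the jig's x), 85 mm from the pivot, at the end of a bar 12 mm wide and 8 mm thick.
- lever (a joint): Lever angle, rad. 0: fully open, leaning 20 degrees past upright towards the port (+y of the jig). It grows as the handle swings up over the top and down on the sleeve's side (-y). 1.92: fully down, level towards the sleeve, against its stop. From the pivot the handle lies 85 mm along -y*cos(1.92-angle) + z*sin(1.92-angle).
- coupling: Loose brass hose coupling, 30 mm wide, 40 mm high, standing beside the jig. Origin under its centre. Leave it.
- tape_measure: Loose orange round tape measure, 68 mm wide, 30 mm high, beside the jig. Origin under its centre. Leave it.
- tape_roll: Loose roll of white tape, 100 mm wide, 25 mm high, beside the jig. Origin under its centre. Leave it.
- screwdriver: Loose screwdriver lying along its x axis beside the jig. Leave it.
- glue_bottle: Loose white bottle, 48 mm wide, 130 mm high. Origin under its centre. Leave it.
- wrench: Loose wrench lying along its x axis. Leave it.
- jar: Loose clear jar with a steel lid, 66 mm wide, 75 mm high. Origin under its centre. Leave it.

How it is judged:
By the outcome, as a careful person would: the job done as asked, in the order asked, and still so for the second after the job is handed in, with the robot touching nothing.
It also fails if it takes over 70 s, if anything falls off the work surface, if the arm or the gripper's body presses on something with over 40 N, if the wrist force passes 120 N, or if a joint passes its speed limit or range.

ROBOT

A 6-joint arm with a two-finger parallel gripper is mounted at the origin on the work surface. World frame = base frame: x ahead of the robot, y to its left, z up, the work surface at z = 0. Lengths are in m, angles in rad, forces in N, time in s.
With the tool pointing down it reaches from about 0.3 to 0.875 m from the base axis. Payload 6.4 kg.
Tool frame: the origin (TCP) lies between the finger pads; the fingertips stand ctrl.tip_extent ahead of it and the grasp point (between the pads) is the TCP (ctrl.tip_extent is the distance from the TCP to the fingertips, in m); z points along the fingers, y is the line along which they close (so a half turn about z gives the same grasp; the last joint's range is limited). The gripper opens to 85 mm and grips with 20 to 120 N. Pads are 22 mm wide; open, the fingers measure 114 mm over their backs; the gripper's body (76 mm by 85 mm) begins 54 mm behind the grasp point. The pads swing forward as they close: fully open they stand 13 mm farther back than shut.
Start: joints at [-1.309, 0.181, 1.607, -0, 1.354, -0.206], TCP at [0.259, -0.513, 0.25] pointing down, gripper open.
Joint ranges: [-2.99, 2.99], [-0.89, 2.07], [0.3, 2.58], [-1.14, 4.28], [0, 2.63], [-3.12, 3.12]. Speed limits (rad/s): [2.57, 2.57, 3.01, 3.14, 3.14, 3.14].

INTERFACE

Orientations are given as a unit quaternion [w, x, y, z].
In Python, from bench import ctrl gives the robot as it stands.
- The arm moves only by the tool send_rows, never from a script. Its arguments are lists of equal length, an entry for each row: "dr": the turn, a rotation vector about the tool's x, y, z in units of 6 degrees (1.0 is 6 degrees), a list of three; "xyz": the shift along the tool's x, y, z in cm, a list of three; "jaw": the opening in per cent of the stroke, from 0 (shut) to 100 (fully open). In form: {"dr": [[wx, wy, wz], ...], "xyz": [[dx, dy, dz], ...], "jaw": [jaw, ...]}. A call has exactly 8 rows; each row is the pose to reach, as a shift and turn from the pose commanded when the call began, along the tool's axes at that moment; what a row does not reach only later rows make up. A row lasts 1/8 s, in which the tool goes at most 62.5 mm and 10.7 degrees, less where a joint would pass 70% of its speed; a pose out of reach is approached as far as the arm can. A call with a gripper value outside its range is refused whole. The fingers move at their own pace and stop on an object; the grip force is fixed at half the most. Time passes only in rows, so rows that repeat a pose let the fingers close, or fill a call up. It gives the time, the measured TCP pose, the force, the opening and the grip force at its end, in the units of the state.
- ctrl.get_obs(): the state, without advancing time (a new reading comes with each control period).
- ctrl.camera(name): name is "scene" or "top" or "wrist"; returns the picture (480x640x3 uint8, red, green, blue); there is no depth.
- ctrl.calibration(name): a dict with "camera_matrix" (3x3 intrinsics, pixels), "D" ([k1, k2, p1, p2, k3] as OpenCV has them; the pictures are not rectified), "world_from_camera" (4x4, takes a point from camera to world coordinates). Camera axes: x right, y up, looking along -z (the intrinsics and any distortion apply to the point x, -y, -z); pixel columns grow to the right and rows downward; lengths in m; the calibration is good to about 2 mm. A picture is of the moment at which its call begins: read the wrist's pose just before it. calibration takes no time and is no camera call; for the wrist camera it gives the pose at the moment of the call.
- ctrl.hand_in(): hands the job in; it is judged then, once.
The state is a dict: "time_s": time; "q": joint angles; "dq": joint speeds; "joint_efforts": joint torques, N m; "eef_pos": TCP position; "eef_rot": TCP orientation; "wrist_force": force on the tool from outside, world axes, zero at the start; "torque": the same for the moment, N m; "opening": opening from 0.0 (shut) to 1.0 (fully open); "grasp_force": force on a finger pad.
Only numpy, scipy, OpenCV 4.12 (cv2) and the standard library are available. Lean on these libraries where they do the work, as an engineer would, in place of code of your own. Each camera call takes 0.05 s, during which the arm holds its last target. There are 200 camera calls.

## Working session

There is one attempt and no reset: what is moved stays moved. The work goes in short steps, Python scripts to look and compute and a tool call to move; the robot and the scene stay as the last step left them, time stands still between calls to the robot, and variables do not carry over. Pictures are saved under pics/ and viewed, at most 10 in all, crops included, and the job is handed in when it is done.

Besides the shell and the picture viewer there is one more tool, called after "Request:" as name(argument=value, ...) on one line, values as JSON. send_rows: Moves the arm, as the interface text tells. Its arguments: {"type":"object","properties":{"dr":{"type":"array","items":{"type":"array","items":{"type":"number"}}},"xyz":{"type":"array","items":{"type":"array","items":{"type":"number"}}},"jaw":{"type":"array","items":{"type":"number"}}},"required":["dr","xyz","jaw"]}

```bash
mkdir -p pics; python3 - <<'E'
from bench import ctrl
import cv2,numpy as np
np.set_printoptions(precision=4,suppress=True)
for n in("scene","top"):
    im=ctrl.camera(n); cv2.imwrite(f"pics/{n}0.png",im[:,:,::-1])
    c=ctrl.calibration(n); print(n,c["camera_matrix"],c["D"],c["world_from_camera"])
o=ctrl.get_obs(); print(o, ctrl.tip_extent)
E
```

```text
scene [[436.329    0.     322.1916]
 [  0.     436.329  232.7134]
 [  0.       0.       1.    ]] [-0.049  0.     0.     0.     0.   ] [[-0.2243 -0.6209  0.7511  1.1841]
 [ 0.9744 -0.1566  0.1615  0.067 ]
 [ 0.0173  0.7681  0.6401  0.6412]
 [ 0.      0.      0.      1.    ]]
top [[457.3838   0.     317.2355]
 [  0.     457.3838 240.1529]
 [  0.       0.       1.    ]] [-0.0917  0.      0.      0.      0.    ] [[ 0.0114  0.9984 -0.055   0.5154]
 [-0.9999  0.0117  0.0046 -0.0533]
 [ 0.0052  0.0549  0.9985  1.0713]
 [ 0.      0.      0.      1.    ]]
{'time_s': 0.1, 'q': array([-1.3093,  0.1815,  1.6079, -0.    ,  1.3538, -0.2063]), 'dq': array([-0.0012, -0.0007, -0.0037,  0.0011, -0.0011, -0.    ]), 'joint_efforts': array([  0.0006, -44.5877, -35.2239,  -0.0003,   0.0041,   0.    ]), 'eef_pos': array([ 0.2592, -0.5128,  0.2495]), 'eef_rot': array([-0.0008,  0.9728,  0.2318, -0.    ]), 'wrist_force': array([-0.0301,  0.1841,  0.3118]), 'torque': array([-0.0134,  0.0018, -0.0356]), 'grasp_force': 0.0, 'opening': 0.9992465218622623} 0.019
```

View pics/scene0.png

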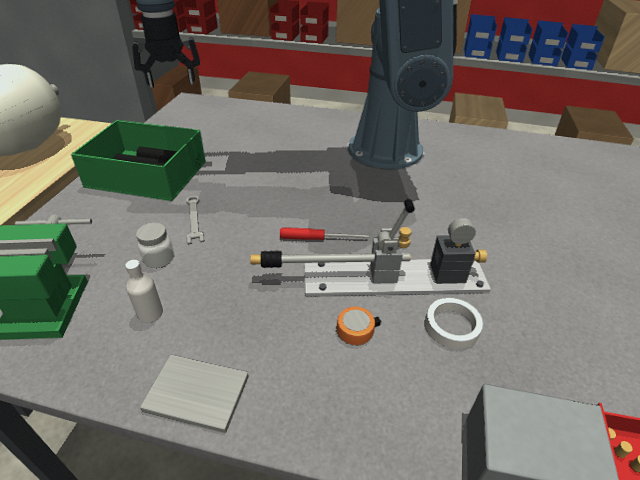

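View pics/top0.png

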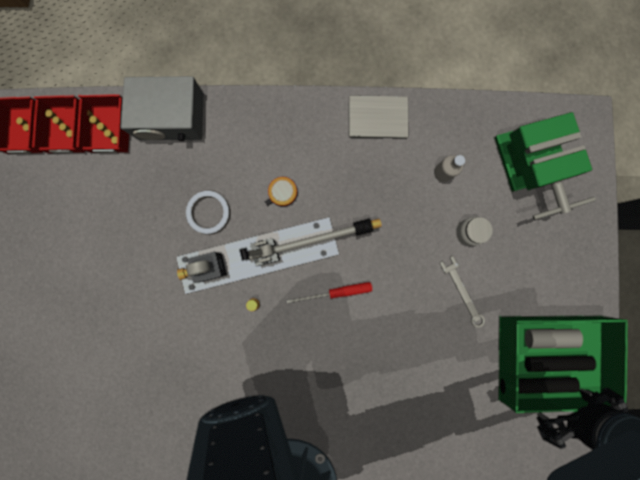

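The scene view shows the sleeve at (270,259), clamp block at (387,262), lever handle at (408,206) and port at (453,258). The top view shows the sleeve at (365,228), block at (263,250), handle at (246,254), port at (205,266), and the plate from (180,275) to (335,235). Next I measure these by masks.

```bash
cat > h.py <<'E'
from bench import ctrl
import cv2,numpy as np
np.set_printoptions(precision=4,suppress=True)
def ray(c,uv):
    p=cv2.undistortPoints(np.array([[uv]],float),c["camera_matrix"],np.array(c["D"]))[0,0]
    T=np.array(c["world_from_camera"]); d=T[:3,:3]@np.array([p[0],-p[1],-1]); return T[:3,3],d/np.linalg.norm(d)
def plane(c,uv,z):
    o,d=ray(c,uv); return o+d*(z-o[2])/d[2]
def tri(*cu):
    A=np.zeros((3,3));b=np.zeros(3);R=[ray(c,u) for c,u in cu]
    for o,d in R: M=np.eye(3)-np.outer(d,d);A+=M;b+=M@o
    x=np.linalg.solve(A,b); return x,max(np.linalg.norm((np.eye(3)-np.outer(d,d))@(x-o)) for o,d in R)
def blobs(m,off=(0,0),amin=15):
    n,l,s,c=cv2.connectedComponentsWithStats(m.astype(np.uint8))
    return [(c[i]+off,s[i,4],s[i,:4]+[off[0],off[1],0,0]) for i in range(1,n) if s[i,4]>=amin]
E
python3 - <<'E'
from h import *
S,T=(cv2.imread(f"pics/{n}0.png") for n in("scene","top"))
for nm,im,boxes in(("scene",S,[(240,240,300,280),(395,195,420,218)]),("top",T,[(350,212,385,245),(235,242,262,266)])):
    for x0,y0,x1,y1 in boxes:
        g=im[y0:y1,x0:x1].max(2); print(nm,[b for b in blobs(g<50,(x0,y0))])
c=ctrl.calibration("top")
hsv=cv2.cvtColor(T,cv2.COLOR_BGR2HSV)
m=((hsv[...,2]>165)&(hsv[...,1]<40))[210:300,170:345].astype(np.uint8)
cs,_=cv2.findContours(m,0,1); k=np.concatenate([q for q in cs if cv2.contourArea(q)>150])+[170,210]
r=cv2.minAreaRect(k); print(r); bp=cv2.boxPoints(r); P=np.array([plane(c,p,.012) for p in bp]); print(P)
out=[cv2.resize(S[190:300,240:500],None,fx=3,fy=3,interpolation=2),cv2.resize(T[205:300,165:390],(780,330),interpolation=2)]
cv2.imwrite("pics/crop.png",cv2.resize(np.vstack(out),(720,600)))
E
```

```text
scene [(array([270.658 , 258.9967]), np.int32(307), array([261, 251,  21,  17]))]
scene [(array([408.5865, 205.4038]), np.int32(104), array([404, 199,  10,  14]))]
top [(array([362.9163, 227.0126]), np.int32(239), array([353, 219,  21,  17]))]
top [(array([244.6338, 253.7183]), np.int32(71), array([241, 249,   9,  10]))]
((262.7987976074219, 241.68902587890625), (79.73157501220703, 145.21746826171875), 83.6598129272461)
[[ 0.6407  0.2496  0.012 ]
 [ 0.6819 -0.0881  0.012 ]
 [ 0.4975 -0.1102  0.012 ]
 [ 0.4561  0.2241  0.012 ]]
```

View pics/crop.png

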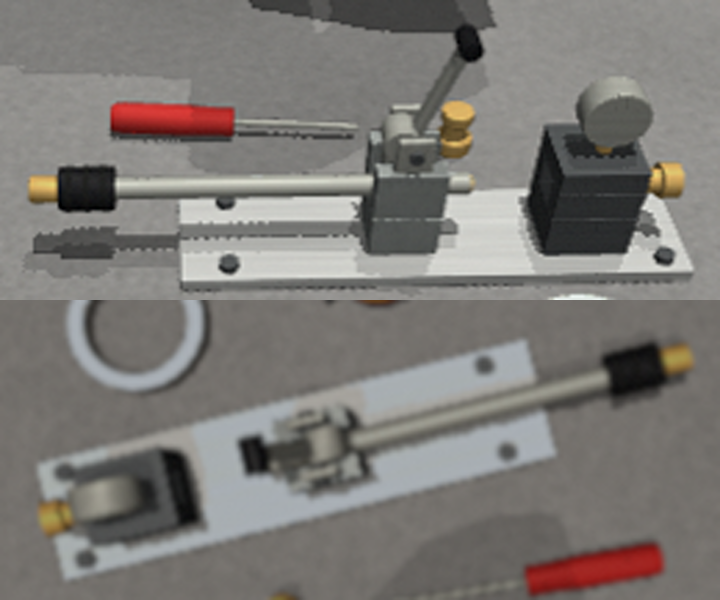

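The crop gives the plate corners at top pixels (176.9,256.6), (330,217.7), (338.8,254.7) and (185.3,293.7). The lance tip stands just past the block, well short of the port, and the lever is upright, leaning towards the port.

```bash
cat >> h.py <<'E'
def pose():
    o=ctrl.get_obs();from scipy.spatial.transform import Rotation as R
    return o,R.from_quat(np.roll(o["eef_rot"],-1)).as_matrix()
E
python3 - <<'E'
from h import *
cs,ct=ctrl.calibration("scene"),ctrl.calibration("top")
sl=tri((cs,(270.66,259)),(ct,(362.9,227))); h=tri((cs,(408.59,205.4)),(ct,(244.63,253.72)))
print("sleeve",sl,"handle",h)
P=np.array([plane(ct,p,.012) for p in[(176.9,256.6),(330,217.7),(338.8,254.7),(185.3,293.7)]])
print(P[:,:2]); 
d=(P[0]+P[3]-P[1]-P[2])[:2]/2; L=np.linalg.norm(d);u=d/L;x=np.array([u[1],-u[0]])
print("len",L,"wid",np.linalg.norm(P[0]-P[3]),"u",u,"ang",np.arctan2(u[1],u[0]))
mid=P.mean(0)[:2]
for n,p in(("sl",sl[0]),("h",h[0])): print(n,"along",(p[:2]-mid)@u,"across",(p[:2]-mid)@x)
# port mouth top edge, front face: scene pixels
d=(h[0]-sl[0])[:2]; print("axis sleeve-handle",np.arctan2(d[1],d[0]),np.linalg.norm(d))
o,R=pose();print(o["eef_pos"]);print(R)
E
```

```text
sleeve (array([ 0.6017, -0.1594,  0.0577]), np.float64(0.00010123947888694606)) handle (array([0.5361, 0.0837, 0.1842]), np.float64(0.0003879879807555909))
[[ 0.5315  0.2686]
 [ 0.6264 -0.0873]
 [ 0.5405 -0.1085]
 [ 0.4456  0.2467]]
len 0.3680412573004253 wid 0.08860986045599382 u [-0.2579  0.9662] ang 1.831646778698445
sl along -0.24815031515007527 across 0.0017986915329129937
h along 0.0036598735374004346 across 0.0011426294977659607
axis sleeve-handle 1.8342521560031453 0.2518110433325276
[ 0.2592 -0.5128  0.2495]
[[ 0.8926  0.4509 -0.0004]
 [ 0.4509 -0.8926  0.0015]
 [ 0.0003 -0.0015 -1.    ]]
```

Request:
send_rows(dr=[[0,0,-1.6],[0,0,-3.2],[0,0,-4.8],[0,0,-6.4],[0,0,-8],[0,0,-9.6],[0,0,-11.2],[0,0,-13.03]], xyz=[[5.8,-2,0],[11.6,-4,0],[17.4,-6,1],[23.2,-8,3],[29,-10,5],[34.8,-12,7],[40.6,-14,9],[46.5,-16.1,10.5]], jaw=[100,100,100,100,100,100,100,100])

```text
time_s: 1.1
eef_pos: [0.5957, -0.1652, 0.1464]
eef_rot: [-0.001, 0.608, 0.794, -0.0]
wrist_force: [0.4, -0.8, 0.5]
opening: 0.998
grasp_force: 0.0
```

```bash
cat > w.py <<'E'
from h import *
U=np.array([-.2595,.9657,0]);X=np.array([.9657,.2595,0])
def st(tgt=None):
    o,R=pose();F=o["wrist_force"];print("t",o["time_s"],"p",o["eef_pos"],"Fu,x,z",F@U,F@X,F[2],"open",o["opening"],"g",o["grasp_force"]);print(R)
    if tgt is not None:
        print("shift cm",R.T@(np.array(tgt)-o["eef_pos"])*100)
        Rt=np.stack([U,X,[0,0,-1]],1);print("turn",cv2.Rodrigues(R.T@Rt)[0].ravel()/np.radians(6))
if __name__=="__main__":
    import sys; st([float(v) for v in sys.argv[1:]] or None)
E
python3 w.py .6017 -.1594 .06; python3 - <<'E'
from h import *
c=ctrl.calibration("wrist");im=ctrl.camera("wrist");cv2.imwrite("pics/w1.png",im[:,:,::-1])
T=np.array(c["world_from_camera"]);print(T)
K=c["camera_matrix"];v=T[:3,:3].T@(np.array([.6017,-.1594,.06])-T[:3,3]);print(K[0,0]*v[0]/-v[2]+K[0,2],K[1,1]*v[1]/v[2]+K[1,2])
E
```

```text
t 1.1 p [ 0.5957 -0.1652  0.1464] Fu,x,z -0.8401723470277352 0.17969500536232694 0.516878915302722 open 0.9981248683334075 g 0.0
[[-0.2601  0.9656 -0.0011]
 [ 0.9656  0.2601  0.0004]
 [ 0.0007 -0.001  -1.    ]]
shift cm [0.3938 0.7346 8.6399]
turn [-0.0093 -0.0068  0.0061]
[[ 0.9656 -0.2482 -0.0772  0.5762]
 [ 0.2599  0.9205  0.2918 -0.0908]
 [-0.0013 -0.3019  0.9534  0.2693]
 [ 0.      0.      0.      1.    ]]
327.88334633197235 248.08844854749893
```

View pics/w1.png

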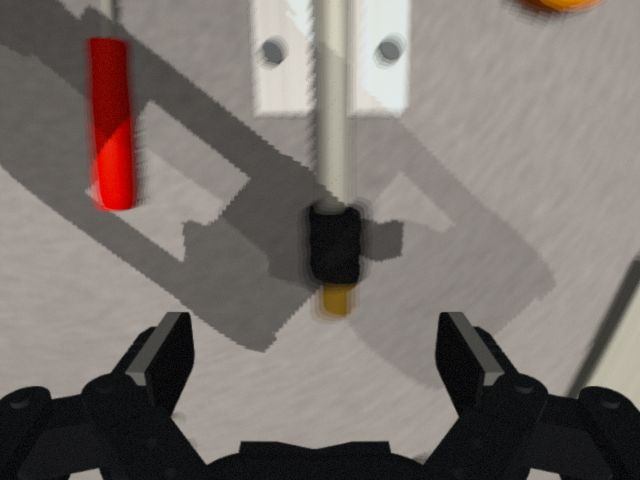

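The sleeve centre is near (335,243), against a predicted (328,248), but the arm was still settling. I'll descend part way, let it settle and measure again by mask.

Request:
send_rows(dr=[[0,0,0],[0,0,0],[0,0,0],[0,0,0],[0,0,0],[0,0,0],[0,0,0],[0,0,0]], xyz=[[0,0,1],[0,0,2],[0,0,3],[0,0,3],[0,0,3],[0,0,3],[0,0,3],[0,0,3]], jaw=[100,100,100,100,100,100,100,100])

```text
time_s: 2.15
eef_pos: [0.5952, -0.1669, 0.1179]
eef_rot: [0.0, 0.61, 0.792, 0.0]
wrist_force: [0.6, 0.5, -0.3]
opening: 1.001
grasp_force: 0.0
```

```bash
python3 w.py .6017 -.1594 .06; python3 - <<'E'
from h import *
c=ctrl.calibration("wrist");im=ctrl.camera("wrist")[:,:,::-1];cv2.imwrite("pics/w2.png",im)
T=np.array(c["world_from_camera"]);K=c["camera_matrix"];v=T[:3,:3].T@(np.array([.6017,-.1594,.06])-T[:3,3]);print("pred",K[0,0]*v[0]/-v[2]+K[0,2],K[1,1]*v[1]/v[2]+K[1,2])
g=im[150:420,200:420].max(2)<45
for b in blobs(g,(200,150),200): print(b, plane(c,b[0],.065))
E
```

```text
t 2.15 p [ 0.5952 -0.1669  0.1179] Fu,x,z 0.3012857683771356 0.7210644904440656 -0.2830745130690143 open 1.000662107535269 g 0.0
[[-0.2546  0.967   0.0003]
 [ 0.967   0.2546 -0.0002]
 [-0.0002  0.0003 -1.    ]]
shift cm [0.5563 0.8212 5.7924]
turn [ 0.0026  0.0023 -0.0484]
pred 331.6591968726709 265.1517117138669
(array([332.0661, 267.791 ]), np.int32(6335), array([296, 217,  74, 101])) [ 0.6015 -0.1587  0.065 ]
```

The sleeve is confirmed to about 1 mm at (0.6015, -0.159). I'll descend around it and close.

Request:
send_rows(dr=[[0,0,-0.05],[0,0,-0.05],[0,0,-0.05],[0,0,-0.05],[0,0,-0.05],[0,0,-0.05],[0,0,-0.05],[0,0,-0.05]], xyz=[[0.58,0.82,0.5],[0.58,0.82,1.5],[0.58,0.82,2.5],[0.58,0.82,3.5],[0.58,0.82,4.5],[0.58,0.82,5.5],[0.58,0.82,5.8],[0.58,0.82,5.8]], jaw=[100,100,100,100,100,100,100,100])

```text
time_s: 3.2
eef_pos: [0.6014, -0.1592, 0.0595]
eef_rot: [-0.0, 0.608, 0.794, -0.0]
wrist_force: [0.4, -0.4, 0.3]
opening: 0.996
grasp_force: 0.0
```

Request:
send_rows(dr=[[0,0,0],[0,0,0],[0,0,0],[0,0,0],[0,0,0],[0,0,0],[0,0,0],[0,0,0]], xyz=[[0,0,0],[0,0,0],[0,0,0],[0,0,0],[0,0,0],[0,0,0],[0,0,0],[0,0,0]], jaw=[70,50,40,30,25,25,25,25])

```text
time_s: 4.2
eef_pos: [0.6017, -0.1592, 0.0602]
eef_rot: [0.0, 0.608, 0.794, 0.0]
wrist_force: [-1.7, 0.9, 5.4]
opening: 0.358
grasp_force: 59.1
```

```bash
python3 w.py .6015 -.159 .06
```

```text
t 4.2 p [ 0.6017 -0.1592  0.0602] Fu,x,z 1.341854439336674 -1.4168005426399393 5.44317777135536 open 0.35805324784910986 g 59.11618530750275
[[-0.2596  0.9657  0.0005]
 [ 0.9657  0.2596 -0.0001]
 [-0.0003  0.0004 -1.    ]]
shift cm [ 0.025  -0.018   0.0187]
turn [0.0042 0.0025 0.001 ]
```

Request:
send_rows(dr=[[0,0,0],[0,0,0],[0,0,0],[0,0,0],[0,0,0],[0,0,0],[0,0,0],[0,0,0]], xyz=[[0.6,0,0],[1.4,0,0],[2.2,0,0],[3.0,0,0],[3.8,0,0],[4.4,0,0],[4.8,0,0],[5,0,0]], jaw=[25,25,25,25,25,25,25,25])

```text
time_s: 5.2
eef_pos: [0.5892, -0.1128, 0.0602]
eef_rot: [0.002, 0.608, 0.794, -0.001]
wrist_force: [-0.5, -7.4, 2.9]
opening: 0.358
grasp_force: 59.6
```

```bash
cat > m.py <<'E'
from w import *
cs,ct=ctrl.calibration("scene"),ctrl.calibration("top")
st()
o,_=pose();s=np.array([.6017,-.1592,.06]);print("travel cm",(o["eef_pos"]-s)@U*100)
S=ctrl.camera("scene");T=ctrl.camera("top")
cv2.imwrite("pics/m1.png",cv2.resize(np.vstack([S[200:300,340:500],T[230:300,160:320]]),(800,850),interpolation=2)[:,:,::-1][:600])
E
python3 m.py
```

```text
t 5.2 p [ 0.5892 -0.1128  0.0602] Fu,x,z -7.032778529259559 -2.3847002440247813 2.942784567441741 open 0.3577063483008705 g 59.60216224193573
[[-0.2596  0.9657  0.0018]
 [ 0.9657  0.2596 -0.0034]
 [-0.0037  0.0009 -1.    ]]
travel cm 4.80906747640504
```

View pics/m1.png

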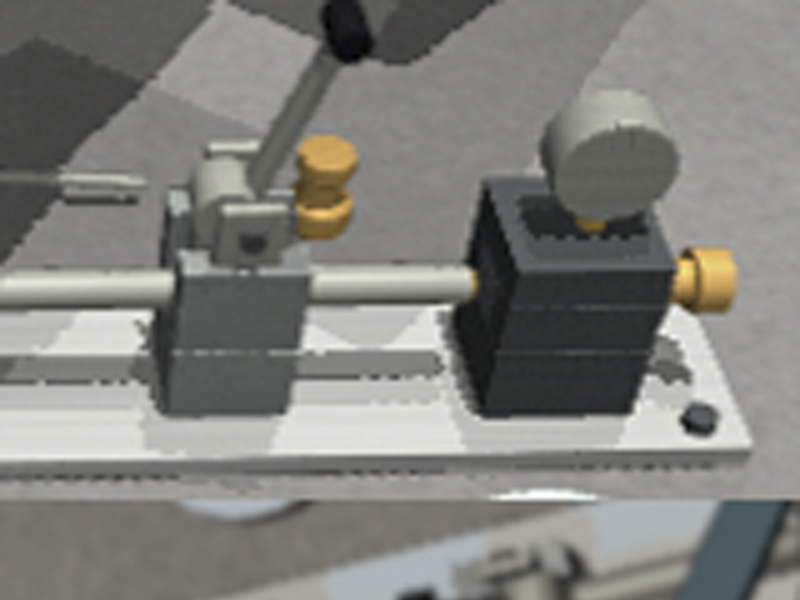

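The lance's brass tip sits just at the port mouth, crop pixel (475,283) with the mouth plane at about x=490. The drag reads 7 N. From here I creep in.

Request:
send_rows(dr=[[0,0,0],[0,0,0],[0,0,0],[0,0,0],[0,0,0],[0,0,0],[0,0,0],[0,0,0]], xyz=[[0.1,0,0],[0.2,0,0],[0.3,0,0],[0.4,0,0],[0.5,0,0],[0.6,0,0],[0.65,0,0],[0.65,0,0]], jaw=[25,25,25,25,25,25,25,25])

```text
time_s: 6.3
eef_pos: [0.5875, -0.1066, 0.0603]
eef_rot: [0.002, 0.609, 0.794, -0.001]
wrist_force: [-0.4, -6.3, 1.6]
opening: 0.36
grasp_force: 59.6
```

```bash
sed -i '/^S=/,$d' m.py; python3 m.py
```

```text
t 6.3 p [ 0.5875 -0.1066  0.0603] Fu,x,z -5.992573667718233 -2.0377777991000894 1.6026484062201751 open 0.35963471995824525 g 59.60838496685028
[[-0.2594  0.9658  0.0018]
 [ 0.9658  0.2594 -0.0032]
 [-0.0036  0.0009 -1.    ]]
travel cm 5.445122001803591
```

The arm gives about 3.4 N/mm: 2 mm offset at the 7 N drag. With the ring's 10 N/mm in series, a 4 mm step adds at most about 10 N.

Request:
send_rows(dr=[[0,0,0],[0,0,0],[0,0,0],[0,0,0],[0,0,0],[0,0,0],[0,0,0],[0,0,0]], xyz=[[0.06,0,0],[0.12,0,0],[0.18,0,0],[0.24,0,0],[0.3,0,0],[0.36,0,0],[0.4,0,0],[0.4,0,0]], jaw=[25,25,25,25,25,25,25,25])

```text
time_s: 7.3
eef_pos: [0.5865, -0.1028, 0.0602]
eef_rot: [0.002, 0.608, 0.794, -0.001]
wrist_force: [-0.2, -6.1, 3.1]
opening: 0.355
grasp_force: 59.6
```

Request:
send_rows(dr=[[0,0,0],[0,0,0],[0,0,0],[0,0,0],[0,0,0],[0,0,0],[0,0,0],[0,0,0]], xyz=[[0.06,0,0],[0.12,0,0],[0.18,0,0],[0.24,0,0],[0.3,0,0],[0.36,0,0],[0.4,0,0],[0.4,0,0]], jaw=[25,25,25,25,25,25,25,25])

```text
time_s: 8.3
eef_pos: [0.5854, -0.0989, 0.0602]
eef_rot: [0.002, 0.608, 0.794, -0.001]
wrist_force: [-0.2, -7.4, 2.8]
opening: 0.352
grasp_force: 59.6
```

Request:
send_rows(dr=[[0,0,0],[0,0,0],[0,0,0],[0,0,0],[0,0,0],[0,0,0],[0,0,0],[0,0,0]], xyz=[[0.06,0,0],[0.12,0,0],[0.18,0,0],[0.24,0,0],[0.3,0,0],[0.36,0,0],[0.4,0,0],[0.4,0,0]], jaw=[25,25,25,25,25,25,25,25])

```text
time_s: 9.3
eef_pos: [0.5844, -0.0951, 0.0602]
eef_rot: [0.002, 0.609, 0.794, -0.001]
wrist_force: [-0.4, -7.9, 3.3]
opening: 0.358
grasp_force: 59.6
```

Request:
send_rows(dr=[[0,0,0],[0,0,0],[0,0,0],[0,0,0],[0,0,0],[0,0,0],[0,0,0],[0,0,0]], xyz=[[0.06,0,0],[0.12,0,0],[0.18,0,0],[0.24,0,0],[0.3,0,0],[0.36,0,0],[0.4,0,0],[0.4,0,0]], jaw=[25,25,25,25,25,25,25,25])

```text
time_s: 10.3
eef_pos: [0.5833, -0.0912, 0.0602]
eef_rot: [0.002, 0.608, 0.794, -0.001]
wrist_force: [-1.4, -7.4, 2.0]
opening: 0.359
grasp_force: 59.6
```

Request:
send_rows(dr=[[0,0,0],[0,0,0],[0,0,0],[0,0,0],[0,0,0],[0,0,0],[0,0,0],[0,0,0]], xyz=[[0.06,0,0],[0.12,0,0],[0.18,0,0],[0.24,0,0],[0.3,0,0],[0.36,0,0],[0.4,0,0],[0.4,0,0]], jaw=[25,25,25,25,25,25,25,25])

```text
time_s: 11.3
eef_pos: [0.5823, -0.0873, 0.0602]
eef_rot: [0.002, 0.609, 0.794, -0.001]
wrist_force: [-0.9, -7.3, 3.0]
opening: 0.358
grasp_force: 59.6
```

Request:
send_rows(dr=[[0,0,0],[0,0,0],[0,0,0],[0,0,0],[0,0,0],[0,0,0],[0,0,0],[0,0,0]], xyz=[[0.06,0,0],[0.12,0,0],[0.18,0,0],[0.24,0,0],[0.3,0,0],[0.36,0,0],[0.4,0,0],[0.4,0,0]], jaw=[25,25,25,25,25,25,25,25])

```text
time_s: 12.3
eef_pos: [0.5812, -0.0834, 0.0602]
eef_rot: [0.002, 0.608, 0.794, -0.001]
wrist_force: [-0.7, -6.9, 2.1]
opening: 0.353
grasp_force: 59.7
```

Request:
send_rows(dr=[[0,0,0],[0,0,0],[0,0,0],[0,0,0],[0,0,0],[0,0,0],[0,0,0],[0,0,0]], xyz=[[0.06,0,0],[0.12,0,0],[0.18,0,0],[0.24,0,0],[0.3,0,0],[0.36,0,0],[0.4,0,0],[0.4,0,0]], jaw=[25,25,25,25,25,25,25,25])

```text
time_s: 13.3
eef_pos: [0.5801, -0.0796, 0.0602]
eef_rot: [0.002, 0.608, 0.794, -0.001]
wrist_force: [-0.6, -6.7, 3.2]
opening: 0.357
grasp_force: 59.7
```

Request:
send_rows(dr=[[0,0,0],[0,0,0],[0,0,0],[0,0,0],[0,0,0],[0,0,0],[0,0,0],[0,0,0]], xyz=[[0.06,0,0],[0.12,0,0],[0.18,0,0],[0.24,0,0],[0.3,0,0],[0.36,0,0],[0.4,0,0],[0.4,0,0]], jaw=[25,25,25,25,25,25,25,25])

```text
time_s: 14.3
eef_pos: [0.5791, -0.0757, 0.0602]
eef_rot: [0.002, 0.608, 0.794, -0.001]
wrist_force: [-0.5, -7.0, 3.3]
opening: 0.354
grasp_force: 59.7
```

Request:
send_rows(dr=[[0,0,0],[0,0,0],[0,0,0],[0,0,0],[0,0,0],[0,0,0],[0,0,0],[0,0,0]], xyz=[[0.06,0,0],[0.12,0,0],[0.18,0,0],[0.24,0,0],[0.3,0,0],[0.36,0,0],[0.4,0,0],[0.4,0,0]], jaw=[25,25,25,25,25,25,25,25])

```text
time_s: 15.3
eef_pos: [0.5783, -0.0726, 0.0603]
eef_rot: [0.002, 0.609, 0.794, -0.001]
wrist_force: [-0.9, -10.7, 1.6]
opening: 0.355
grasp_force: 59.6
```

Contact: 10.1 N along the axis, so about 3 N on the ring. About 2.4 mm more of command brings it to roughly 16 N in all.

Request:
send_rows(dr=[[0,0,0],[0,0,0],[0,0,0],[0,0,0],[0,0,0],[0,0,0],[0,0,0],[0,0,0]], xyz=[[0.04,0,0],[0.08,0,0],[0.12,0,0],[0.16,0,0],[0.2,0,0],[0.24,0,0],[0.24,0,0],[0.24,0,0]], jaw=[25,25,25,25,25,25,25,25])

```text
time_s: 16.3
eef_pos: [0.5781, -0.0719, 0.0603]
eef_rot: [0.003, 0.609, 0.794, -0.002]
wrist_force: [0.5, -16.8, -1.4]
opening: 0.359
grasp_force: 59.4
```

```bash
python3 m.py
```

```text
t 16.3 p [ 0.5781 -0.0719  0.0603] Fu,x,z -16.372152843914463 -3.8500219201900396 -1.3706752654242629 open 0.3589263292067099 g 59.36065435409546
[[-0.2593  0.9658  0.003 ]
 [ 0.9658  0.2593 -0.0067]
 [-0.0073  0.0012 -1.    ]]
travel cm 9.040580723865336
```

Request:
send_rows(dr=[[0,0,0],[0,0,0],[0,0,0],[0,0,0],[0,0,0],[0,0,0],[0,0,0],[0,0,0]], xyz=[[-0.1,0,0],[-0.2,0,0],[-0.3,0,0],[-0.3,0,0],[-0.3,0,0],[-0.3,0,0],[-0.3,0,0],[-0.3,0,0]], jaw=[25,25,25,25,60,80,90,90])

```text
time_s: 17.3
eef_pos: [0.5775, -0.0702, 0.0595]
eef_rot: [-0.0, 0.608, 0.794, 0.0]
wrist_force: [-0.0, -0.7, -0.1]
opening: 0.899
grasp_force: 0.0
```

```bash
python3 m.py; python3 -c "
from w import *
h=np.array([.5361,.0837,.185]); print('above handle'); st(h)"
```

```text
t 17.3 p [ 0.5775 -0.0702  0.0595] Fu,x,z -0.694100952948316 -0.19884892422594252 -0.1306985511114757 open 0.8992184703318308 g 0.0
[[-0.2598  0.9657 -0.0003]
 [ 0.9657  0.2598  0.0002]
 [ 0.0003 -0.0002 -1.    ]]
travel cm 9.225134601723273
above handle
t 17.3 p [ 0.5775 -0.0702  0.0595] Fu,x,z -0.694100952948316 -0.19884892422594252 -0.1306985511114757 open 0.8992184703318308 g 0.0
[[-0.2598  0.9657 -0.0003]
 [ 0.9657  0.2598  0.0002]
 [ 0.0003 -0.0002 -1.    ]]
shift cm [ 15.938   -0.0075 -12.5416]
turn [-0.0019 -0.0025  0.0026]
```

Lance released. Now up and over the lever handle.

Request:
send_rows(dr=[[0,0,0],[0,0,0],[0,0,0],[0,0,0],[0,0,0],[0,0,0],[0,0,0],[0,0,0]], xyz=[[0,0,-4],[0,0,-9],[0,0,-14],[1,0,-19],[6,0,-20],[11,0,-20],[14.5,0,-20],[15.9,0,-20]], jaw=[90,90,90,90,90,80,70,70])

```text
time_s: 18.3
eef_pos: [0.5357, 0.0849, 0.2598]
eef_rot: [0.0, 0.608, 0.794, 0.0]
wrist_force: [-0.3, 0.6, -0.1]
opening: 0.7
grasp_force: 0.0
```

Request:
send_rows(dr=[[0,0,0],[0,0,0],[0,0,0],[0,0,0],[0,0,0],[0,0,0],[0,0,0],[0,0,0]], xyz=[[0,0,0],[0,0,0],[0,0,0],[0,0,0],[0,0,0],[0,0,0],[0,0,0],[0,0,0]], jaw=[70,70,70,70,70,70,70,70])

```text
time_s: 19.3
eef_pos: [0.5364, 0.0832, 0.2597]
eef_rot: [-0.0, 0.608, 0.794, -0.0]
wrist_force: [-0.1, 1.2, 0.0]
opening: 0.7
grasp_force: 0.0
```

```bash
python3 w.py .5361 .0837 .185; python3 - <<'E'
from h import *
c=ctrl.calibration("wrist");im=ctrl.camera("wrist")[:,:,::-1].copy()
T=np.array(c["world_from_camera"]);K=c["camera_matrix"];v=T[:3,:3].T@(np.array([.5361,.0837,.185])-T[:3,3]);p=K[0,0]*v[0]/-v[2]+K[0,2],K[1,1]*v[1]/v[2]+K[1,2];print("pred",p)
for b in blobs(im.max(2)<45,(0,0),200): print(b, plane(c,b[0],.187))
cv2.circle(im,(int(p[0]),int(p[1])),4,(0,0,255),1);cv2.imwrite("pics/w3.png",im)
E
```

```text
t 19.3 p [0.5364 0.0832 0.2597] Fu,x,z 1.1450884469687643 0.23004789156054983 0.011831951961365661 open 0.6998988555155414 g 0.0
[[-0.2597  0.9657 -0.    ]
 [ 0.9657  0.2597 -0.    ]
 [-0.     -0.     -1.    ]]
shift cm [ 0.0565 -0.0111  7.4679]
turn [-0.0002  0.      0.0017]
pred (np.float64(313.58798283533565), np.float64(262.10522768025834))
(array([434.8145, 251.0161]), np.int32(248), array([426, 241,  18,  21])) [0.5922 0.1055 0.187 ]
(array([313.1462, 260.9333]), np.int32(1484), array([289, 245,  49,  32])) [0.5355 0.085  0.187 ]
(array([316.252 , 423.6995]), np.int32(51313), array([  0, 302, 640, 178])) [ 0.5631 -0.0112  0.187 ]
(array([314.0628, 382.4389]), np.int32(1481), array([297, 354,  35,  53])) [0.5545 0.016  0.187 ]
```

View pics/w3.png

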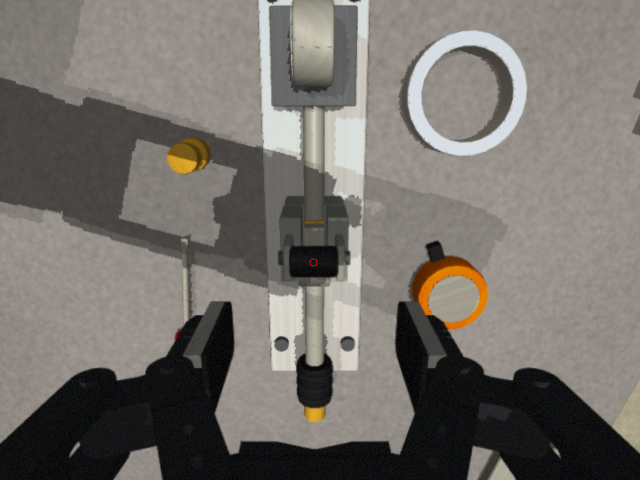

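The handle is at (313,261), right on the prediction of (314,262). Lower onto it and close.

Request:
send_rows(dr=[[0,0,0],[0,0,0],[0,0,0],[0,0,0],[0,0,0],[0,0,0],[0,0,0],[0,0,0]], xyz=[[0.1,0,1.5],[0.1,0,3],[0.1,0,4.5],[0.1,0,6],[0.1,0,7],[0.1,0,7.4],[0.1,0,7.4],[0.1,0,7.4]], jaw=[70,70,70,70,70,70,70,70])

```text
time_s: 20.35
eef_pos: [0.5365, 0.0841, 0.1863]
eef_rot: [0.0, 0.608, 0.794, 0.0]
wrist_force: [0.6, 0.5, -0.8]
opening: 0.701
grasp_force: 0.0
```

Request:
send_rows(dr=[[0,0,0],[0,0,0],[0,0,0],[0,0,0],[0,0,0],[0,0,0],[0,0,0],[0,0,0]], xyz=[[0,0,0],[0,0,0],[0,0,0],[0,0,0],[0,0,0],[0,0,0],[0,0,0],[0,0,0]], jaw=[50,40,30,20,18,18,18,18])

```text
time_s: 21.35
eef_pos: [0.5357, 0.0842, 0.186]
eef_rot: [-0.0, 0.608, 0.794, -0.0]
wrist_force: [-4.3, -0.1, 6.8]
opening: 0.261
grasp_force: 59.1
```

```bash
python3 w.py; python3 - <<'E'
import numpy as np
p=lambda a:85*np.array([-np.cos(1.92-a),np.sin(1.92-a)])
for a in np.arange(0.1,1.93,.1).tolist()+[1.92]: print(round(a,2),((p(a)-p(0))/10).round(2))
E
```

```text
t 21.35 p [0.5357 0.0842 0.186 ] Fu,x,z 1.032166486043348 -4.192481045972701 6.786432190416519 open 0.2608839130233191 g 59.067782163619995
[[-0.2597  0.9657 -0.0009]
 [ 0.9657  0.2597  0.0001]
 [ 0.0003 -0.0008 -1.    ]]
0.1 [-0.81  0.25]
0.2 [-1.64  0.42]
0.3 [-2.49  0.5 ]
0.4 [-3.34  0.5 ]
0.5 [-4.19  0.42]
0.6 [-5.02  0.25]
0.7 [-5.83 -0.  ]
0.8 [-6.61 -0.34]
0.9 [-7.36 -0.74]
1.0 [-8.06 -1.22]
1.1 [-8.71 -1.77]
1.2 [-9.3  -2.38]
1.3 [-9.83 -3.05]
1.4 [-10.28  -3.76]
1.5 [-10.67  -4.52]
1.6 [-10.98  -5.31]
1.7 [-11.2   -6.13]
1.8 [-11.35  -6.97]
1.9 [-11.41  -7.82]
1.92 [-11.41  -7.99]
```

Request:
send_rows(dr=[[0,0,0],[0,0,0],[0,0,0],[0,0,0],[0,0,0],[0,0,0],[0,0,0],[0,0,0]], xyz=[[-0.81,0,-0.25],[-1.64,0,-0.42],[-2.49,0,-0.5],[-3.34,0,-0.5],[-4.19,0,-0.42],[-5.02,0,-0.25],[-5.83,0,0],[-6.61,0,0.34]], jaw=[18,18,18,18,18,18,18,18])

```text
time_s: 22.35
eef_pos: [0.5528, 0.0212, 0.1827]
eef_rot: [-0.001, 0.608, 0.794, 0.0]
wrist_force: [-6.2, 4.2, 7.6]
opening: 0.264
grasp_force: 58.4
```

```bash
python3 w.py; python3 -c "
from w import *
o,R=pose();e=o['eef_pos']-np.array([.5357,.0842,.186]);print('along,z cm',e@U*100,e[2]*100,'across',e@X*100)"
```

```text
t 22.35 p [0.5528 0.0212 0.1827] Fu,x,z 5.638865369935737 -4.858690122689458 7.637565023482304 open 0.2635911477312375 g 58.415613770484924
[[-0.2599  0.9656 -0.0012]
 [ 0.9656  0.2599  0.0022]
 [ 0.0024 -0.0006 -1.    ]]
along,z cm -6.522202284695094 -0.3318784782278039 across 0.015087982221035948
```

Request:
send_rows(dr=[[0,0,0],[0,0,0],[0,0,0],[0,0,0],[0,0,0],[0,0,0],[0,0,0],[0,0,0]], xyz=[[-0.75,0,0.4],[-1.45,0,0.88],[-2.1,0,1.43],[-2.69,0,2.04],[-3.22,0,2.71],[-3.67,0,3.42],[-4.06,0,4.18],[-4.37,0,4.97]], jaw=[18,18,18,18,18,18,18,18])

```text
time_s: 23.35
eef_pos: [0.5648, -0.0227, 0.1334]
eef_rot: [0.0, 0.608, 0.794, -0.0]
wrist_force: [-3.9, 2.2, 5.5]
opening: 0.264
grasp_force: 72.0
```

Request:
send_rows(dr=[[0,0,0],[0,0,0],[0,0,0],[0,0,0],[0,0,0],[0,0,0],[0,0,0],[0,0,0]], xyz=[[-0.12,0,0.4],[-0.22,0,0.82],[-0.3,0,1.24],[-0.37,0,1.66],[-0.4,0,2.1],[-0.43,0,2.5],[-0.43,0,2.8],[-0.43,0,2.8]], jaw=[18,18,18,18,18,18,18,18])

```text
time_s: 24.35
eef_pos: [0.5655, -0.026, 0.1044]
eef_rot: [-0.0, 0.608, 0.794, -0.0]
wrist_force: [-2.9, 0.9, 3.5]
opening: 0.263
grasp_force: 79.8
```

```bash
python3 w.py; python3 -c "
from w import *
o,R=pose();e=o['eef_pos']-np.array([.5357,.0842,.186]);print('along,z cm',e@U*100,e[2]*100,'across',e@X*100)"
```

```text
t 24.35 p [ 0.5655 -0.026   0.1044] Fu,x,z 1.6348635600687762 -2.5753758140361307 3.4774734274714167 open 0.26343739212976425 g 79.7626268863678
[[-0.2601  0.9656 -0.0006]
 [ 0.9656  0.2601  0.0001]
 [ 0.0003 -0.0005 -1.    ]]
along,z cm -11.415986586479676 -8.164153354830104 across 0.01999082782843831
```

Lever fully down (handle moved -11.4 cm along, -8.16 cm in height). Release and retreat upward.

Request:
send_rows(dr=[[0,0,0],[0,0,0],[0,0,0],[0,0,0],[0,0,0],[0,0,0],[0,0,0],[0,0,0]], xyz=[[0,0,0],[0,0,0],[0,0,0],[0,0,0],[0,0,-2],[0,0,-6],[0,0,-11],[0,0,-16]], jaw=[40,60,70,70,70,70,70,70])

```text
time_s: 25.35
eef_pos: [0.5655, -0.0261, 0.266]
eef_rot: [-0.0, 0.608, 0.794, -0.0]
wrist_force: [0.6, -0.1, 0.1]
opening: 0.697
grasp_force: 0.0
```

Request:
send_rows(dr=[[0,0,0],[0,0,0],[0,0,0],[0,0,0],[0,0,0],[0,0,0],[0,0,0],[0,0,0]], xyz=[[0,0,0],[0,0,0],[0,0,0],[0,0,0],[0,0,0],[0,0,0],[0,0,0],[0,0,0]], jaw=[70,70,70,70,70,70,70,70])

```text
time_s: 26.35
eef_pos: [0.5657, -0.0261, 0.2646]
eef_rot: [0.0, 0.608, 0.794, 0.0]
wrist_force: [0.3, 0.0, -1.1]
opening: 0.701
grasp_force: 0.0
```

```bash
python3 w.py; python3 -c "
from h import *
cv2.imwrite('pics/end.png',cv2.resize(ctrl.camera('scene')[180:340,230:510,::-1],(800,457)))"
```

```text
t 26.35 p [ 0.5657 -0.0261  0.2646] Fu,x,z -0.058121089835573216 0.24966470714503772 -1.0629595556339635 open 0.7008409294980283 g 0.0
[[-0.2595  0.9657  0.    ]
 [ 0.9657  0.2595 -0.    ]
 [-0.      0.     -1.    ]]
```

View pics/end.png

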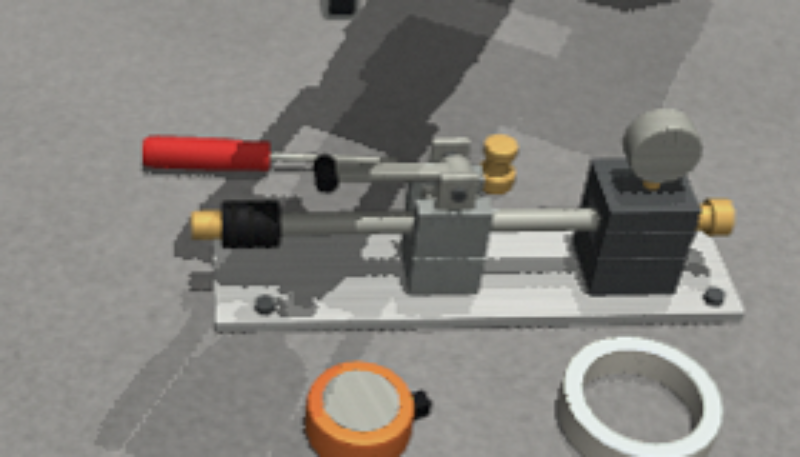

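The lever lies level, with its handle at (325,172). The lance is in the port at (595,222), the gripper is clear, and the other things visible here are in place. Handing in.

```bash
python3 -c "
from bench import ctrl
print(ctrl.hand_in())"
```

```text
the job is handed in; nothing more can be done
None
```

Handed in: I slid the lance in until it met the ring and pushed with about 16 N at the sleeve (roughly 9 N on the ring, at most about 7 N once let go). The lever is fully down, the gripper is clear, and I touched nothing else; the judge's result was not shown.

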